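# Stir the toasted nuts with the paddle from the crock

## Task

The wooden paddle stands blade up in the clay crock: draw it out, lay it down, let go, and take it again by the end of its handle. With its blade low in the steel pot, stir the candlenuts about three times round, or to and fro between the near and the far side, so that they are moved away from where they lay; keep the fingers out of the pot, spill none and leave the pot standing where it is. Finally leave the paddle lying with its blade on the dark dish that serves as spoon rest, and knock over or shove nothing else.

Things in the scene. Friction and masses are not known exactly. Their poses are not given: they have to be found in the camera images.
- paddle: wooden stirring paddle 200 mm long, 60 g: flat-sided grip 72 mm long at its end, 18 wide (y) and 16 thick, then a round neck 14 mm thick; blade 65 x 40 x 9 mm from x = 35. Origin at mid length, 8 mm under its axis (y = 0, z = 8); x runs from grip end to blade tip, y across the blade, z square to its flat. At first it leans about 32 degrees from upright in the crock, blade up and out
- paddle_end (a point): end of the paddle's handle, on its axis (body x = -100 mm)
- paddle_grip (a point): point on the handle's axis 30 mm from its end: where to hold it for stirring
- paddle_blade (a point): middle of the blade (body x = +65 mm, on the axis)
- paddle_tip (a point): middle of the blade's end edge (body x = +100 mm, on the axis)
- crock: small brown clay utensil crock, loose, 0.7 kg, 77 mm across, 90 mm tall, wall 5 mm, floor 6 mm thick; origin at the centre of its underside. The paddle leans towards its -y side.
- pot: open low steel pot, loose, 1 kg, 230 mm across, 99 mm tall, free inside to 84 mm from its axis; inner floor 4 mm above its origin (centre of the underside). Side handles along its y axis reach to 150 mm, 66 to 80 mm up. Stands on a cork trivet 8 mm thick, 244 mm across. Its x axis points away from the robot within 0.35 rad: x > 0 is the far side
- rest: dark round dish, fixed, 114 mm across, rim 12 mm high, inner floor 7 mm above the worktop: the spoon rest; origin at the centre of its underside
- mug: blue-grey stoneware mug, 94 mm tall, loose bystander; origin under its middle
- salt_jar: jar with a white lid, 100 mm tall, 60 across, loose bystander; origin at the centre of its underside
- paddle_neck (a point): bare neck of the handle, on its axis just below the blade (body x = 18 mm); about 18 mm above the crock's rim at the start
- nut1_center (a point): centre of a brown candlenut, about 26 mm across, 12 g, one of seven lying loose in one clump on the pot's floor, rather towards the near side
- nut2_center (a point): centre of a brown candlenut, about 26 mm across, 12 g, one of seven lying loose in one clump on the pot's floor, rather towards the near side
- nut3_center (a point): centre of a brown candlenut, about 26 mm across, 12 g, one of seven lying loose in one clump on the pot's floor, rather towards the near side
- nut4_center (a point): centre of a brown candlenut, about 26 mm across, 12 g, one of seven lying loose in one clump on the pot's floor, rather towards the near side
- nut5_center (a point): centre of a brown candlenut, about 26 mm across, 12 g, one of seven lying loose in one clump on the pot's floor, rather towards the near side
- nut6_center (a point): centre of a brown candlenut, about 26 mm across, 12 g, one of seven lying loose in one clump on the pot's floor, rather towards the near side
- nut7_center (a point): centre of a brown candlenut, about 26 mm across, 12 g, one of seven lying loose in one clump on the pot's floor, rather towards the near side
Mind the look-alikes: they are no part of the job. Leave any orange or purple look-alike of the rest alone.

How it is judged:
By the outcome, as a careful person would: the job done as asked, in the order asked, and still so for the second after the job is handed in, with the robot touching nothing.
It also fails if it takes over 72 s, if anything falls off the work surface, if the arm or the gripper's body presses on something with over 40 N, if the wrist force passes 120 N, or if a joint passes its speed limit or range.

## Robot

A 7-joint arm with a two-finger parallel gripper is mounted at the origin on a cart in front of the work surface, level with it; the furniture and walls round the work are solid. World frame = base frame: x ahead of the robot, y to its left, z up, the work surface at z = 0. Lengths are in m, angles in rad, forces in N, time in s.
With the tool pointing down it reaches from about 0.425 to 0.875 m from the base axis. Payload 9.9 kg.
Tool frame: the origin (TCP) lies at the very end of the fingers, on their centre line; the grasp point (between the pads) lies 19 mm behind it; z points along the fingers, y is the line along which they close (so a half turn about z gives the same grasp; the last joint's range is limited). The gripper opens to 85 mm and grips with 20 to 120 N. Pads are 22 mm wide; open, the fingers measure 114 mm over their backs; the gripper's body (76 mm by 85 mm) begins 54 mm behind the grasp point. The pads swing forward as they close: fully open they stand 13 mm farther back than shut.
Start: joints at [1.2, 0.576, 0.025, 1.437, -0.015, 1.129, -0.057], TCP at [0.191, -0.647, 0.231] pointing down, gripper open.
Joint ranges: [-2.76, 2.76], [-0.34, 2.15], [-1.52, 1.57], [0.19, 2.46], [-1.09, 4.23], [0.17, 1.99], [-2.82, 2.82]. Speed limits (rad/s): [2.22, 2.22, 3.01, 3.01, 3.14, 3.14, 3.14].

## Interface

Orientations are given as a unit quaternion [x, y, z, w].
In Python, from bench import robot gives the robot as it stands.
- The arm moves only by the shell command python3 -m pendant 'ROWS' [FORCE]. ROWS is JSON, a list of rows, each an object with "gripper": the closure, from -1 (fully open) to 1 (shut); "delta_pos": the shift along the tool's x, y, z each as a share of 0.3 m, from -1 to 1, a list of three; "twist": the turn about the tool's z as a share of 0.5 rad, from -1 to 1. A call has 1 to 20 rows; each row is the pose to reach, as a shift and turn from the pose commanded when the call began, along the tool's axes at that moment; what a row does not reach only later rows make up. A row lasts 1/12 s, in which the tool goes at most 41.7 mm and 7.16 degrees, less where a joint would pass 70% of its speed; a pose out of reach is approached as far as the arm can. A call with a number of a shift or a turn outside -1 to 1 is refused whole. A call with a gripper value outside its range is refused whole. The fingers move at their own pace and stop on an object; FORCE is the grip in N (left out, the last holds). Time passes only in rows, so rows that repeat a pose let the fingers close. It gives the time, the measured TCP pose, the force, the opening and the grip force at its end, in the units of the state.
- robot.observe(): the state, without advancing time (a new reading comes with each control period).
- robot.snapshot(name): name is "side" or "top" or "wrist"; returns a dict with "pixels" (384x512x3 uint8, blue, green, red), "camera_matrix" (3x3 intrinsics, pixels), "k1" (the pictures are not rectified: a ray, as slopes to the right and down, at radius r is drawn at 1 + k1 r^2 times it, then the intrinsics apply), "R" (3x3) and "t" (3): a world point X has camera coordinates R X + t. Camera axes: x right, y down, z forward; pixel columns grow to the right and rows downward; lengths in m; the calibration is good to about 2 mm. A picture is of the moment at which its call begins. There is no depth.
- robot.finish_job(): hands the job in; it is judged then, once.
The state is a dict: "time_s": time; "q": joint angles; "dq": joint speeds; "effort": joint torques, N m; "eef_pos": TCP position; "eef_rot": TCP orientation; "wrist_force": force on the tool from outside, world axes, zero at the start; "torque": the same for the moment, N m; "width": opening from 0.0 (shut) to 1.0 (fully open); "grasp_force": force on a finger pad.
Only numpy, scipy, OpenCV 4.12 (cv2) and the standard library are available. Lean on these libraries where they do the work, as an engineer would, in place of code of your own. Each camera call takes 0.05 s, during which the arm holds its last target. There are 200 camera calls.

## Working session

There is one attempt and no reset: what is moved stays moved. The work goes in short steps, Python scripts to look and compute and a shell command to move; the robot and the scene stay as the last step left them, time stands still between calls to the robot, and variables do not carry over. Pictures are saved under pics/ and viewed, at most 10 in all, crops included, and the job is handed in when it is done.

```bash
ls; mkdir -p pics
cat > h.py <<'E'
import numpy as np, cv2
from bench import robot
from scipy.spatial.transform import Rotation as Rot
def snap(n):
    s=robot.snapshot(n); s['pixels']=np.array(s['pixels'],np.uint8)
    for k in('R','t','camera_matrix'): s[k]=np.array(s[k],float)
    return s
def ray(s,u,v):
    K=s['camera_matrix']; d=np.array([(u-K[0,2])/K[0,0],(v-K[1,2])/K[1,1]])
    p=d.copy()
    for _ in range(30): p=d/(1+s['k1']*(p@p))
    return -s['R'].T@s['t'], s['R'].T@np.array([p[0],p[1],1])
def onz(s,u,v,z):
    o,d=ray(s,u,v); return o+d*(z-o[2])/d[2]
def tri(s1,p1,s2,p2):
    o1,d1=ray(s1,*p1);o2,d2=ray(s2,*p2)
    d1=d1/np.linalg.norm(d1);d2=d2/np.linalg.norm(d2)
    a=np.linalg.lstsq(np.c_[d1,-d2],o2-o1,rcond=None)[0]
    A=o1+a[0]*d1;B=o2+a[1]*d2
    return (A+B)/2,np.linalg.norm(A-B)
def proj(s,X):
    c=s['R']@np.array(X)+s['t'];p=c[:2]/c[2];p=p*(1+s['k1']*(p@p));K=s['camera_matrix']
    return K[0,0]*p[0]+K[0,2],K[1,1]*p[1]+K[1,2]
def tool(dx):  # world shift -> shares along tool axes
    return Rot.from_quat(robot.observe()['eef_rot']).inv().apply(dx)/0.3
E
python3 - <<'E'
from h import *
np.set_printoptions(precision=3,suppress=True)
o=robot.observe();print(o)
print(Rot.from_quat(o['eef_rot']).as_matrix())
for n in('side','top'):
    s=snap(n);cv2.imwrite(f'pics/{n}0.png',s['pixels']);print(n,-s['R'].T@s['t'],s['R'][2],s['k1'],s['camera_matrix'][0])
E
```

```text
pics
{'time_s': 0.0, 'q': array([ 1.2  ,  0.577,  0.025,  1.438, -0.015,  1.129, -0.057]), 'dq': array([-0.001, -0.001,  0.   ,  0.002,  0.001, -0.001,  0.   ]), 'effort': array([ -0.001, -76.575,   2.25 , -28.597,   0.015,   0.013,  -0.   ]), 'eef_pos': array([ 0.191, -0.647,  0.23 ]), 'eef_rot': array([ 0.99 ,  0.143, -0.   , -0.001]), 'wrist_force': array([-0.088, -0.526,  0.131]), 'torque': array([ 0.024, -0.002,  0.049]), 'grasp_force': 0.0, 'width': 0.9993455489109074}
[[ 0.959  0.283 -0.001]
 [ 0.283 -0.959  0.002]
 [-0.    -0.002 -1.   ]]
side [ 0.498 -0.799  0.787] [ 0.057  0.804 -0.592] -0.04575475780189264 [389.706   0.    254.009]
top [0.291 0.125 1.479] [ 0.202  0.    -0.979] -0.0770684402645169 [411.969   0.    251.067]
```

View pics/side0.png

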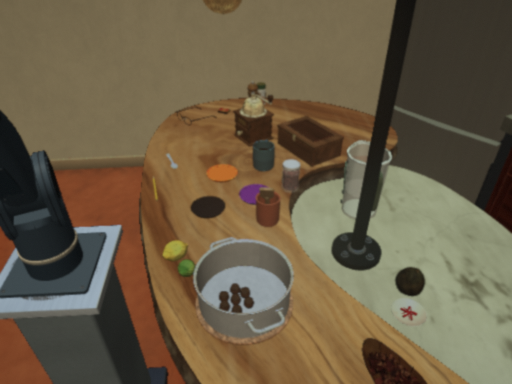

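View pics/top0.png

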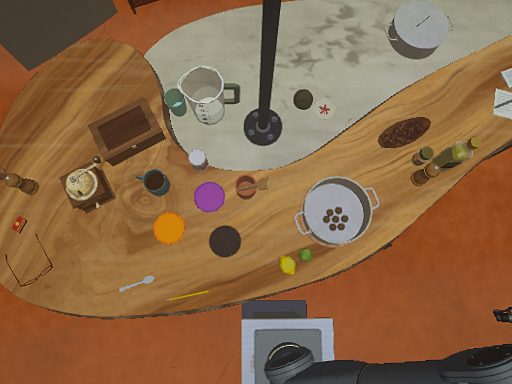

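The side view shows the pot at (243,290), the crock at (267,207) and the dark rest at (208,207). The top view shows the pot at (337,210), the crock at (247,187) with the paddle leaning right (-y), and the rest at (225,241). A black pole stands at (262,125). I'll zoom in on both views and measure.

Run:
```python
from h import *
np.set_printoptions(precision=3,suppress=True)
T=snap('top');S=snap('side')
a=cv2.resize(T['pixels'][165:265,200:390],None,fx=4.2,fy=4.2,interpolation=cv2.INTER_CUBIC)[:, :798]
b=cv2.resize(S['pixels'][175:235,190:310],None,fx=3,fy=3,interpolation=cv2.INTER_CUBIC)
c=cv2.resize(T['pixels'][170:205,228:278],None,fx=8,fy=5.14,interpolation=cv2.INTER_CUBIC)
o=np.zeros((600,800,3),np.uint8);o[:420,:798]=a[:420];o[420:600,:360]=b[:180];o[420:420+min(180,c.shape[0]),380:780]=c[:180,:400]
cv2.imwrite('pics/crop1.png',o)
# dark rest by mask
for s,n,roi in((T,'top',(205,220,250,265)),(S,'side',(185,190,232,222))):
    x0,y0,x1,y1=roi;g=s['pixels'][y0:y1,x0:x1].max(2);m=(g<70).astype(np.uint8)
    k,l,st,ce=cv2.connectedComponentsWithStats(m);i=1+np.argmax(st[1:,4]);p=ce[i]+[x0,y0]
    print('rest',n,p,st[i],onz(s,*p,.010))
for n,s,u,v,z in(('pot',T,336,210,.107),('crock',T,247,187,.09),('pole',T,263,127,0.02),('edge',T,290,292,0)):
    print(n,onz(s,u,v,z))
```

```text
rest top [224.56  240.851] [  5   6  30  31 732] [0.421 0.22  0.01 ]
rest side [207.547 206.718] [  6   7  34  21 554] [0.418 0.214 0.01 ]
pot [ 0.515 -0.162  0.107]
crock [0.599 0.139 0.09 ]
pole [0.845 0.08  0.02 ]
edge [ 0.242 -0.011  0.   ]
```

View pics/crop1.png

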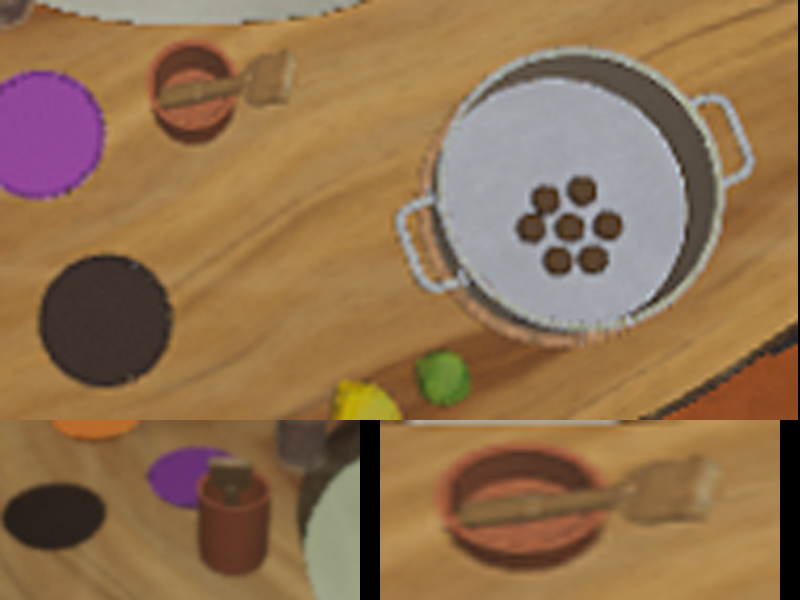

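Run:
```python
from h import *
np.set_printoptions(precision=4,suppress=True)
T=snap('top');S=snap('side')
tip=onz(T,269.8,183.3,.178);end=onz(T,238.1,188.1,.012);d=tip-end
print('tip',tip,'end',end,'len',np.linalg.norm(d),'tilt',np.degrees(np.arccos(d[2]/np.linalg.norm(d))),'az',np.degrees(np.arctan2(d[1],d[0])))
print('neck',end+d*118/200,'mid blade',end+d*165/200)
print('tip tri',tri(T,(269.8,183.3),S,(266.7,189)))
for z,u,v in((.09,245.7,184.5),):print('crock rim',onz(T,u,v,z))
L=lambda x,y:(200+x/4.2,165+y/4.2)
print('pot rim pts',[onz(T,*L(x,y),.107) for x,y in((575,47),(721,190),(560,333),(437,190))])
print('pot handles',onz(T,*L(415,243),.081),onz(T,*L(730,138),.081))
nuts=[onz(T,*L(x,y),.025) for x,y in((545,198),(582,190),(531,228),(570,227),(607,226),(557,261),(593,259))]
print(np.array(nuts),np.mean(nuts,0))
print('jar',onz(T,197,158,.1),'mug',onz(T,155,182,.09),'lemon',onz(T,288,265,.02),'lime',onz(T,305,255,.02),'purple',onz(T,210,197,.01))
```

```text
tip [0.5921 0.064  0.178 ] end [0.6127 0.1721 0.012 ] len 0.19914284075820618 tilt 33.53250929881372 az -100.82400583929272
neck [0.6005 0.1083 0.1099] mid blade [0.5957 0.0829 0.1489]
tip tri (array([0.5934, 0.064 , 0.1759]), np.float64(0.0015972327332242032))
crock rim [0.6083 0.1433 0.09  ]
pot rim pts [array([ 0.6333, -0.1707,  0.107 ]), array([ 0.5143, -0.2845,  0.107 ]), array([ 0.3999, -0.1488,  0.107 ]), array([ 0.515, -0.054,  0.107])]
pot handles [ 0.4756 -0.0382  0.081 ] [ 0.5621 -0.3024  0.081 ]
[[ 0.5212 -0.1568  0.025 ]
 [ 0.528  -0.1889  0.025 ]
 [ 0.4955 -0.1438  0.025 ]
 [ 0.4962 -0.1772  0.025 ]
 [ 0.4969 -0.2089  0.025 ]
 [ 0.4672 -0.1649  0.025 ]
 [ 0.4688 -0.1957  0.025 ]] [ 0.4963 -0.1766  0.025 ]
jar [0.7011 0.3131 0.1   ] mug [0.6179 0.4589 0.09  ] lemon [ 0.3351 -0.004   0.02  ] lime [ 0.3697 -0.0645  0.02  ] purple [0.5802 0.2742 0.01  ]
```

The crop shows the crock rim, the paddle lying towards -y with its blade width along about x, the seven nuts and the pot with handles. The triangulated lengths (199 mm, tilt 33°) agree with the given sizes. I'll grip the blade by its edges.

```bash
cat >> h.py <<'E'
def plan(*P,yaw=None):
    o=robot.observe();R=Rot.from_quat(o['eef_rot']);y=R.as_matrix()[:,1];az=np.degrees(np.arctan2(y[1],y[0]))
    print('t',round(o['time_s'],2),'tcp',np.round(o['eef_pos'],4),'tooly az',round(az,1),'w',round(o['width'],3),'gf',round(o['grasp_force'],1),'F',np.round(o['wrist_force'],1),'q7',round(o['q'][6],2))
    for p in P: print(p,'->',np.round(R.inv().apply(np.array(p)-o['eef_pos'])/.3,3))
    if yaw is not None:
        dd=(yaw-az+180)%360-180;print('twist',round(-np.radians(dd)/.5,3))
E
python3 -m pendant '[{"gripper":-1,"delta_pos":[0.99,-0.97,-0.2],"twist":-1},{"gripper":-1,"delta_pos":[0.99,-0.97,-0.2],"twist":-1},{"gripper":-1,"delta_pos":[0.99,-0.97,-0.2],"twist":-1},{"gripper":-1,"delta_pos":[0.99,-0.97,-0.2],"twist":-1},{"gripper":-1,"delta_pos":[0.99,-0.97,-0.2],"twist":-1},{"gripper":-1,"delta_pos":[0.99,-0.97,-0.2],"twist":-1},{"gripper":-1,"delta_pos":[0.99,-0.97,-0.2],"twist":-1},{"gripper":-1,"delta_pos":[0.99,-0.97,-0.2],"twist":-1},{"gripper":-1,"delta_pos":[0.99,-0.97,-0.2],"twist":-1},{"gripper":-1,"delta_pos":[0.99,-0.97,-0.2],"twist":-1},{"gripper":-1,"delta_pos":[0.99,-0.97,-0.2],"twist":-1},{"gripper":-1,"delta_pos":[0.99,-0.97,-0.2],"twist":-1},{"gripper":-1,"delta_pos":[0.99,-0.97,-0.2],"twist":-1},{"gripper":-1,"delta_pos":[0.99,-0.97,-0.2],"twist":-1}]' 30
python3 -c "
from h import *
plan((.5955,.083,.26),(.5955,.083,.137),yaw=-10.8)"
```

```text
time_s: 1.47
eef_pos: [0.3926, -0.2856, 0.2911]
eef_rot: [0.924, 0.382, -0.0, 0.0]
wrist_force: [0.1, -1.1, 1.0]
width: 1.005
grasp_force: 0.0
t 1.47 tcp [ 0.3926 -0.2856  0.2911] tooly az -45.0 w 1.005 gf 0.0 F [ 0.1 -1.1  1. ] q7 -0.32
(0.5955, 0.083, 0.26) -> [ 1.347 -0.391  0.103]
(0.5955, 0.083, 0.137) -> [ 1.347 -0.391  0.513]
twist -1.195
```

```bash
R='{"gripper":-1,"delta_pos":[1,-0.3,0.0],"twist":-1}'; 
python3 -m pendant '[{"gripper":-1,"delta_pos":[1,-0.3,0],"twist":-1},{"gripper":-1,"delta_pos":[1,-0.3,0],"twist":-1},{"gripper":-1,"delta_pos":[1,-0.3,0],"twist":-1},{"gripper":-1,"delta_pos":[1,-0.3,0],"twist":-1},{"gripper":-1,"delta_pos":[1,-0.3,0],"twist":-1},{"gripper":-1,"delta_pos":[1,-0.3,0],"twist":-1},{"gripper":-1,"delta_pos":[1,-0.3,0],"twist":-1},{"gripper":-1,"delta_pos":[1,-0.3,0],"twist":-1},{"gripper":-1,"delta_pos":[1,-0.3,0],"twist":-1},{"gripper":-1,"delta_pos":[1,-0.3,0],"twist":-1}]'
python3 -c "
from h import *
plan((.5955,.083,.26),(.5955,.083,.137),yaw=-10.8)"
```

```text
time_s: 2.3
eef_pos: [0.5418, -0.0089, 0.2905]
eef_rot: [0.8, 0.6, -0.001, -0.0]
wrist_force: [0.3, -1.4, -0.7]
width: 1.005
grasp_force: 0.0
t 2.3 tcp [ 0.5418 -0.0089  0.2905] tooly az -16.3 w 1.005 gf 0.0 F [ 0.3 -1.4 -0.7] q7 -0.53
(0.5955, 0.083, 0.26) -> [0.344 0.086 0.101]
(0.5955, 0.083, 0.137) -> [0.345 0.087 0.511]
twist -0.191
```

```bash
cd .;
python3 -m pendant '[{"gripper":-1,"delta_pos":[0.345,0.087,0.1],"twist":-0.19},{"gripper":-1,"delta_pos":[0.345,0.087,0.1],"twist":-0.19},{"gripper":-1,"delta_pos":[0.345,0.087,0.1],"twist":-0.19},{"gripper":-1,"delta_pos":[0.345,0.087,0.1],"twist":-0.19},{"gripper":-1,"delta_pos":[0.345,0.087,0.2],"twist":-0.19},{"gripper":-1,"delta_pos":[0.345,0.087,0.3],"twist":-0.19},{"gripper":-1,"delta_pos":[0.345,0.087,0.4],"twist":-0.19},{"gripper":-1,"delta_pos":[0.345,0.087,0.51],"twist":-0.19},{"gripper":-1,"delta_pos":[0.345,0.087,0.51],"twist":-0.19},{"gripper":-1,"delta_pos":[0.345,0.087,0.51],"twist":-0.19}]'
python3 - <<'E'
from h import *
plan((.5955,.083,.137),yaw=-10.8)
s=snap('wrist');t=snap('top')
c=cv2.resize(t['pixels'][160:215,220:290],(510,384),interpolation=cv2.INTER_CUBIC)
o=np.zeros((480,800,3),np.uint8);o[:300,:400]=cv2.resize(s['pixels'],(400,300));o[:300,400:]=cv2.resize(c,(400,300))
cv2.imwrite('pics/w1.png',o[:300])
E
```

```text
time_s: 3.13
eef_pos: [0.5948, 0.0808, 0.1374]
eef_rot: [0.772, 0.636, -0.002, -0.0]
wrist_force: [1.0, 0.0, 1.5]
width: 0.999
grasp_force: 0.0
t 3.13 tcp [0.5948 0.0808 0.1374] tooly az -11.0 w 0.999 gf 0.0 F [1.  0.  1.5] q7 -0.69
(0.5955, 0.083, 0.137) -> [0.008 0.001 0.001]
twist -0.007
```

View pics/w1.png

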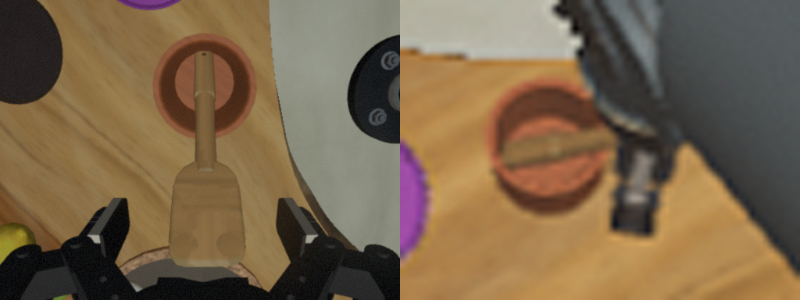

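The wrist view shows the blade (about (207,215)) centred between the open fingers. I'll close and draw it out along the axis.

```bash
cd .;
python3 -m pendant '[{"gripper":1,"delta_pos":[0,0,0],"twist":0},{"gripper":1,"delta_pos":[0,0,0],"twist":0},{"gripper":1,"delta_pos":[0,0,0],"twist":0},{"gripper":1,"delta_pos":[0,0,0],"twist":0},{"gripper":1,"delta_pos":[0,0,0],"twist":0},{"gripper":1,"delta_pos":[0,0,0],"twist":0}]' 30
python3 - <<'E'
from h import *
e=np.array([.595,.081,.137]);d=np.array([-.103,-.543,.834])
plan(e+.05*d,e+.1*d,e+.14*d,(.556,.029,.25))
E
```

```text
time_s: 3.73
eef_pos: [0.596, 0.0836, 0.1389]
eef_rot: [0.771, 0.637, 0.0, 0.0]
wrist_force: [-0.7, -1.0, 4.9]
width: 0.461
grasp_force: 33.7
t 3.73 tcp [0.596  0.0836 0.1389] tooly az -10.8 w 0.461 gf 33.7 F [-0.7 -1.   4.9] q7 -0.7
[0.58985 0.05385 0.1787 ] -> [-0.101 -0.001 -0.133]
[0.5847 0.0267 0.2204] -> [-0.193 -0.001 -0.272]
[0.58058 0.00498 0.25376] -> [-0.267 -0.001 -0.383]
(0.556, 0.029, 0.25) -> [-0.204 -0.096 -0.37 ]
```

```bash
cd .;
python3 -m pendant '[{"gripper":1,"delta_pos":[-0.046,0,-0.07],"twist":0},{"gripper":1,"delta_pos":[-0.092,0,-0.14],"twist":0},{"gripper":1,"delta_pos":[-0.138,0,-0.21],"twist":0},{"gripper":1,"delta_pos":[-0.184,0,-0.28],"twist":0},{"gripper":1,"delta_pos":[-0.23,0,-0.35],"twist":0},{"gripper":1,"delta_pos":[-0.27,0,-0.42],"twist":0},{"gripper":1,"delta_pos":[-0.27,0,-0.45],"twist":0},{"gripper":1,"delta_pos":[-0.23,-0.05,-0.45],"twist":-0.25},{"gripper":1,"delta_pos":[-0.21,-0.09,-0.45],"twist":-0.5},{"gripper":1,"delta_pos":[-0.204,-0.096,-0.45],"twist":-0.75},{"gripper":1,"delta_pos":[-0.204,-0.096,-0.45],"twist":-1},{"gripper":1,"delta_pos":[-0.204,-0.096,-0.45],"twist":-1}]'
python3 - <<'E'
from h import *
plan((.556,.029,.25),yaw=45)
s=snap('side');cv2.imwrite('pics/s1.png',s['pixels'][60:330,120:400])
E
```

```text
time_s: 4.73
eef_pos: [0.5555, 0.03, 0.2728]
eef_rot: [0.586, 0.81, -0.0, -0.0]
wrist_force: [0.7, 0.0, -1.3]
width: 0.463
grasp_force: 33.1
t 4.73 tcp [0.5555 0.03   0.2728] tooly az 18.2 w 0.463 gf 33.1 F [ 0.7  0.  -1.3] q7 -0.08
(0.556, 0.029, 0.25) -> [-0.004  0.001  0.076]
twist -0.934
```

View pics/s1.png

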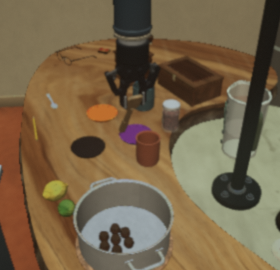

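The paddle is out of the crock and hanging from the gripper at about (130,115), with the crock upright. Next I twist and place it.

```bash
cd .;
python3 -m pendant '[{"gripper":1,"delta_pos":[0.1,0.1,0],"twist":-0.25},{"gripper":1,"delta_pos":[0.2,0.1,0],"twist":-0.5},{"gripper":1,"delta_pos":[0.22,0.1,0],"twist":-0.75},{"gripper":1,"delta_pos":[0.22,0.1,0],"twist":-0.93},{"gripper":1,"delta_pos":[0.22,0.1,0.1],"twist":-0.93},{"gripper":1,"delta_pos":[0.22,0.1,0.2],"twist":-0.93},{"gripper":1,"delta_pos":[0.22,0.1,0.3],"twist":-0.93},{"gripper":1,"delta_pos":[0.22,0.1,0.35],"twist":-0.93}]' 20
python3 - <<'E'
from h import *
plan((.504,.081,.13),(.556,.029,.003),yaw=45)
E
```

```text
time_s: 5.45
eef_pos: [0.5627, 0.1005, 0.1646]
eef_rot: [0.389, 0.921, -0.001, -0.002]
wrist_force: [-0.1, -0.6, -0.8]
width: 0.456
grasp_force: 33.0
t 5.45 tcp [0.5627 0.1005 0.1646] tooly az 44.2 w 0.456 gf 33.0 F [-0.1 -0.6 -0.8] q7 0.1
(0.504, 0.081, 0.13) -> [ 0.089 -0.185  0.116]
(0.556, 0.029, 0.003) -> [-0.157 -0.18   0.539]
twist -0.029
```

```bash
cd .;
python3 -m pendant '[{"gripper":1,"delta_pos":[0.045,-0.1,0],"twist":-0.03},{"gripper":1,"delta_pos":[0.089,-0.185,0],"twist":-0.03},{"gripper":1,"delta_pos":[0.089,-0.185,0.05],"twist":-0.03},{"gripper":1,"delta_pos":[0.089,-0.185,0.1],"twist":-0.03},{"gripper":1,"delta_pos":[0.089,-0.185,0.1],"twist":-0.03},{"gripper":1,"delta_pos":[0.089,-0.185,0.1],"twist":-0.03}]' 20
python3 - <<'E'
from h import *
plan((.504,.081,.13),(.556,.029,.003),yaw=45)
s=snap('side');cv2.imwrite('pics/s2.png',cv2.resize(s['pixels'][120:260,180:320],None,fx=4,fy=4))
E
```

```text
time_s: 5.95
eef_pos: [0.5057, 0.0814, 0.1379]
eef_rot: [0.381, 0.924, -0.0, -0.001]
wrist_force: [0.7, -0.1, -1.3]
width: 0.457
grasp_force: 33.0
t 5.95 tcp [0.5057 0.0814 0.1379] tooly az 45.2 w 0.457 gf 33.0 F [ 0.7 -0.1 -1.3] q7 0.08
(0.504, 0.081, 0.13) -> [ 0.003 -0.005  0.026]
(0.556, 0.029, 0.003) -> [-0.243 -0.005  0.449]
twist 0.006
```

View pics/s2.png

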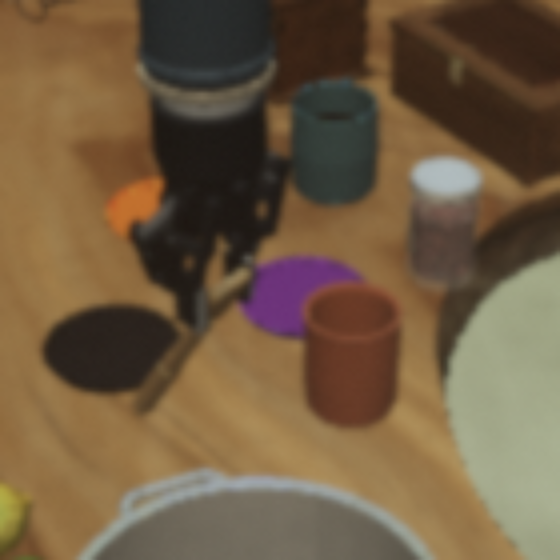

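```bash
cd .
python3 - <<'E'
from h import *
s=snap('side')
print(onz(s,216,221,.01),onz(s,180+240/4,120+275/4,.17),proj(s,(.44,.145,.01)),proj(s,(.503,.084,.15)))
E
```

```text
[0.44574159 0.13937748 0.01      ] [0.52193609 0.07972584 0.17      ] (np.float64(214.16385654011393), np.float64(219.94223012599068)) (np.float64(233.3387718744523), np.float64(194.05440953378198))
```

Everything agrees: the handle end is at (0.446, 0.139), just above the table. Now the pivoting arc down.

```bash
cd .;
python3 -m pendant '[{"gripper":1,"delta_pos":[0,0,0.026],"twist":0},{"gripper":1,"delta_pos":[-0.044,0,0.06],"twist":0},{"gripper":1,"delta_pos":[-0.087,0,0.093],"twist":0},{"gripper":1,"delta_pos":[-0.117,0,0.128],"twist":0},{"gripper":1,"delta_pos":[-0.147,0,0.163],"twist":0},{"gripper":1,"delta_pos":[-0.171,0,0.203],"twist":0},{"gripper":1,"delta_pos":[-0.195,0,0.243],"twist":0},{"gripper":1,"delta_pos":[-0.211,0,0.287],"twist":0},{"gripper":1,"delta_pos":[-0.227,0,0.331],"twist":0},{"gripper":1,"delta_pos":[-0.235,0,0.365],"twist":0},{"gripper":1,"delta_pos":[-0.241,0,0.395],"twist":0},{"gripper":1,"delta_pos":[-0.245,0,0.42],"twist":0},{"gripper":1,"delta_pos":[-0.247,0,0.44],"twist":0},{"gripper":1,"delta_pos":[-0.247,0,0.44],"twist":0},{"gripper":1,"delta_pos":[-0.247,0,0.44],"twist":0}]' 20
python3 - <<'E'
from h import *
plan((.556,.029,.004))
s=snap('side');cv2.imwrite('pics/s3.png',cv2.resize(s['pixels'][150:260,180:320],None,fx=4,fy=4))
E
```

```text
time_s: 7.3
eef_pos: [0.5581, 0.0296, 0.0061]
eef_rot: [0.38, 0.925, -0.0, -0.001]
wrist_force: [-0.2, 0.4, 0.0]
width: 0.462
grasp_force: 26.6
t 7.3 tcp [0.5581 0.0296 0.0061] tooly az 45.4 w 0.462 gf 26.6 F [-0.2  0.4  0. ] q7 0.04
(0.556, 0.029, 0.004) -> [ 0.003 -0.006  0.007]
```

View pics/s3.png

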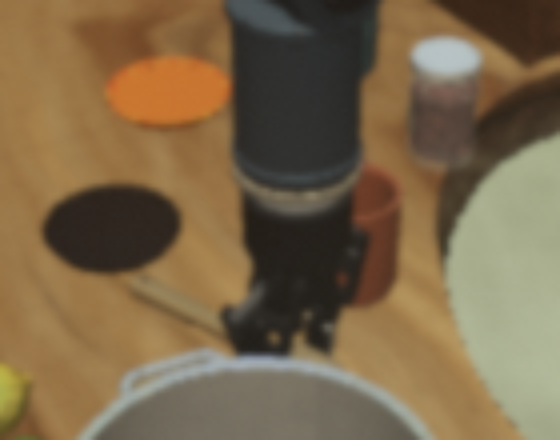

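The paddle lies flat with its handle end at full-image pixel (213,220), clear of the rest and the crock. I'll release, rise and flip.

```bash
cd .;
python3 -m pendant '[{"gripper":-1,"delta_pos":[0,0,0],"twist":0},{"gripper":-1,"delta_pos":[0,0,0],"twist":0},{"gripper":-1,"delta_pos":[0,0,0],"twist":0},{"gripper":-1,"delta_pos":[0,0,-0.1],"twist":0},{"gripper":-1,"delta_pos":[0,0,-0.2],"twist":0},{"gripper":-1,"delta_pos":[0,0,-0.3],"twist":0},{"gripper":-1,"delta_pos":[0.1,0,-0.4],"twist":0.25},{"gripper":-1,"delta_pos":[0.2,0,-0.5],"twist":0.5},{"gripper":-1,"delta_pos":[0.3,0,-0.5],"twist":0.75},{"gripper":-1,"delta_pos":[0.4,0,-0.5],"twist":1},{"gripper":-1,"delta_pos":[0.45,0,-0.5],"twist":1}]' | head -2
python3 -m pendant '[{"gripper":-1,"delta_pos":[0,0,0],"twist":0.25},{"gripper":-1,"delta_pos":[0,0,0],"twist":0.5},{"gripper":-1,"delta_pos":[0,0,0],"twist":0.75},{"gripper":-1,"delta_pos":[0,0,0],"twist":1}]' | head -2
python3 -m pendant '[{"gripper":-1,"delta_pos":[0,0,0],"twist":0.25},{"gripper":-1,"delta_pos":[0,0,0],"twist":0.5},{"gripper":-1,"delta_pos":[0,0,0],"twist":0.75},{"gripper":-1,"delta_pos":[0,0,0],"twist":1}]' | head -2
python3 -m pendant '[{"gripper":-1,"delta_pos":[0,0,0],"twist":0.25},{"gripper":-1,"delta_pos":[0,0,0],"twist":0.5},{"gripper":-1,"delta_pos":[0,0,0],"twist":0.75},{"gripper":-1,"delta_pos":[0,0,0],"twist":1}]' | head -2
python3 - <<'E'
from h import *
plan((.458,.123,.1),yaw=-135);print(robot.observe()['q'])
s=snap('wrist');t=snap('top');cv2.imwrite('pics/w2.png',np.hstack([cv2.resize(s['pixels'],(400,300)),cv2.resize(t['pixels'][165:265,200:333],(400,300))]))
E
```

```text
time_s: 8.27
eef_pos: [0.4604, 0.1265, 0.1576]
time_s: 8.6
eef_pos: [0.4626, 0.1242, 0.1567]
time_s: 8.93
eef_pos: [0.4626, 0.1241, 0.1566]
time_s: 9.27
eef_pos: [0.4626, 0.1241, 0.1566]
t 9.27 tcp [0.4626 0.1241 0.1566] tooly az -69.6 w 0.999 gf 0.0 F [ 0.6 -0.5 -0.1] q7 -1.67
(0.458, 0.123, 0.1) -> [-0.016 -0.002  0.189]
twist 2.282
[-0.2428018   0.38277808 -0.15986175  2.03637314  0.08926003  0.7283163
 -1.67297961]
```

View pics/w2.png

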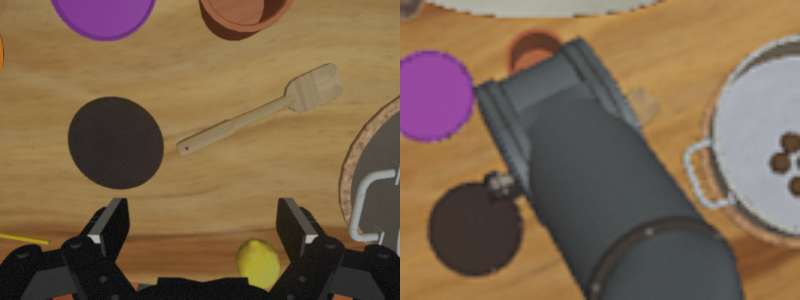

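The wrist view shows the paddle lying free: handle end at (178,148) and tip at (342,75) in the left half, clear of everything.

```bash
cd .
python3 - <<'E'
from h import *
s=snap('wrist');f=512/400
e=onz(s,178*f,148*f,.01);t=onz(s,342*f,75*f,.01);d=(t-e);L=np.linalg.norm(d);d/=L
print(e,t,L,np.degrees(np.arctan2(d[1],d[0])));g=e+.03*d;print('grip',g)
plan(tuple(np.r_[g[:2],.06]),tuple(np.r_[g[:2],.002]),yaw=np.degrees(np.arctan2(d[1],d[0]))-90)
E
```

```text
[0.44119463 0.14780415 0.01      ] [0.5844689  0.00626281 0.01      ] 0.20139877498482603 -44.65139346401145
grip [0.46253651 0.12672041 0.01      ]
t 9.42 tcp [0.4625 0.1242 0.1565] tooly az -69.1 w 1.002 gf 0.0 F [ 0.2 -0.9  0.5] q7 -1.67
(np.float64(0.4625365070095949), np.float64(0.12672040698940473), np.float64(0.06)) -> [ 0.003 -0.008  0.322]
(np.float64(0.4625365070095949), np.float64(0.12672040698940473), np.float64(0.002)) -> [ 0.003 -0.008  0.515]
twist 2.289
```

```bash
cd .;
python3 -m pendant '[{"gripper":-1,"delta_pos":[0,0,0.1],"twist":0.25},{"gripper":-1,"delta_pos":[0,0,0.1],"twist":0.5},{"gripper":-1,"delta_pos":[0,0,0.1],"twist":0.75},{"gripper":-1,"delta_pos":[0,0,0.1],"twist":1},{"gripper":-1,"delta_pos":[0,0,0.1],"twist":1}]' | head -2
python3 -m pendant '[{"gripper":-1,"delta_pos":[0,0,0],"twist":0.25},{"gripper":-1,"delta_pos":[0,0,0],"twist":0.5},{"gripper":-1,"delta_pos":[0,0,0],"twist":0.75},{"gripper":-1,"delta_pos":[0,0,0],"twist":1},{"gripper":-1,"delta_pos":[0,0,0],"twist":1},{"gripper":-1,"delta_pos":[0,0,0],"twist":1}]' | head -2
python3 - <<'E'
from h import *
plan((.4625,.1267,.003),yaw=-134.6);print(robot.observe()['q'])
E
```

```text
time_s: 9.83
eef_pos: [0.4625, 0.1241, 0.1262]
time_s: 10.33
eef_pos: [0.4626, 0.1242, 0.1263]
t 10.33 tcp [0.4626 0.1242 0.1263] tooly az -126.1 w 1.0 gf 0.0 F [ 0.3 -0.4 -1. ] q7 -2.46
(0.4625, 0.1267, 0.003) -> [-0.005 -0.007  0.411]
twist 0.298
[-0.45420694  0.43122019  0.13132052  2.07830851 -0.09189302  0.63738273
 -2.46093385]
```

```bash
cd .;
python3 -m pendant '[{"gripper":-1,"delta_pos":[-0.005,-0.007,0.1],"twist":0.3},{"gripper":-1,"delta_pos":[-0.005,-0.007,0.2],"twist":0.3},{"gripper":-1,"delta_pos":[-0.005,-0.007,0.3],"twist":0.3},{"gripper":-1,"delta_pos":[-0.005,-0.007,0.38],"twist":0.3},{"gripper":-1,"delta_pos":[-0.005,-0.007,0.405],"twist":0.3},{"gripper":-1,"delta_pos":[-0.005,-0.007,0.405],"twist":0.3},{"gripper":1,"delta_pos":[-0.005,-0.007,0.405],"twist":0.3},{"gripper":1,"delta_pos":[-0.005,-0.007,0.405],"twist":0.3},{"gripper":1,"delta_pos":[-0.005,-0.007,0.405],"twist":0.3},{"gripper":1,"delta_pos":[-0.005,-0.007,0.405],"twist":0.3},{"gripper":1,"delta_pos":[-0.005,-0.007,0.405],"twist":0.3},{"gripper":1,"delta_pos":[-0.005,-0.007,0.405],"twist":0.3},{"gripper":1,"delta_pos":[-0.005,-0.007,0.405],"twist":0.3}]' 20
python3 - <<'E'
from h import *
plan(yaw=-134.6)
E
```

```text
time_s: 11.42
eef_pos: [0.463, 0.1268, 0.0053]
eef_rot: [0.923, -0.384, 0.0, -0.0]
wrist_force: [-0.7, 0.9, 4.2]
width: 0.202
grasp_force: 25.4
t 11.42 tcp [0.463  0.1268 0.0053] tooly az -135.1 w 0.202 gf 25.4 F [-0.7  0.9  4.2] q7 -2.54
twist -0.019
```

```bash
cd .;
python3 -m pendant '[{"gripper":0.65,"delta_pos":[0,0,0],"twist":0},{"gripper":0.65,"delta_pos":[0,0,0],"twist":0}]' | tail -2
python3 -m pendant '[{"gripper":0.61,"delta_pos":[0,0,0],"twist":0},{"gripper":0.61,"delta_pos":[0,0,0],"twist":0}]' | tail -2
python3 -m pendant '[{"gripper":0.59,"delta_pos":[0,0,0],"twist":0},{"gripper":0.59,"delta_pos":[0,0,0],"twist":0}]' | tail -2
python3 -m pendant '[{"gripper":0.57,"delta_pos":[0,0,0],"twist":0},{"gripper":0.57,"delta_pos":[0,0,0],"twist":0}]' | tail -2
```

```text
width: 0.202
grasp_force: 25.7
width: 0.2
grasp_force: 25.7
width: 0.212
grasp_force: 15.0
width: 0.218
grasp_force: 0.1
```

```bash
cd .;
python3 -m pendant '[{"gripper":0.58,"delta_pos":[0,0,0],"twist":0},{"gripper":0.58,"delta_pos":[0,0,0],"twist":0},{"gripper":0.58,"delta_pos":[0,0,0],"twist":0}]' | tail -2
python3 -m pendant '[{"gripper":0.58,"delta_pos":[0,0,-0.03],"twist":0},{"gripper":0.58,"delta_pos":[0.002,0,-0.06],"twist":0},{"gripper":0.58,"delta_pos":[0.006,0,-0.09],"twist":0},{"gripper":0.58,"delta_pos":[0.012,0,-0.12],"twist":0},{"gripper":0.58,"delta_pos":[0.02,0,-0.16],"twist":0},{"gripper":0.58,"delta_pos":[0.02,0,-0.16],"twist":0}]'
python3 - <<'E'
from h import *
plan()
s=snap('side');cv2.imwrite('pics/s4.png',cv2.resize(s['pixels'][170:260,190:320],(780,540)))
E
```

```text
width: 0.213
grasp_force: 1.3
time_s: 12.83
eef_pos: [0.4683, 0.1222, 0.0552]
eef_rot: [0.923, -0.384, 0.001, -0.001]
wrist_force: [-0.6, 1.0, -0.5]
width: 0.21
grasp_force: 1.8
t 12.83 tcp [0.4683 0.1222 0.0552] tooly az -135.2 w 0.21 gf 1.8 F [-0.6  1.  -0.5] q7 -2.54
```

View pics/s4.png

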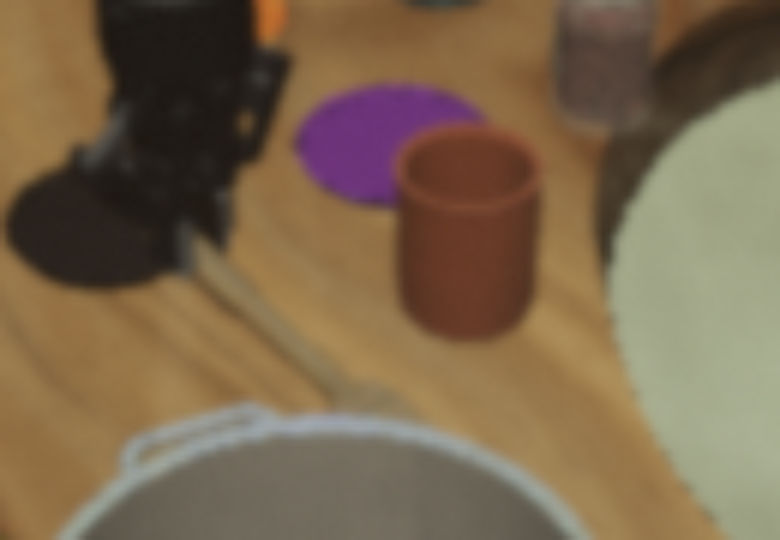

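The shaft slopes down from the fingers to the blade on the table, so a light grip lets it pivot. I'll keep following the arc about the tip.

```bash
cd .;
python3 -m pendant '[{"gripper":0.58,"delta_pos":[0.012,0,-0.03],"twist":0},{"gripper":0.58,"delta_pos":[0.025,0,-0.063],"twist":0},{"gripper":0.58,"delta_pos":[0.04,0,-0.095],"twist":0},{"gripper":0.58,"delta_pos":[0.058,0,-0.125],"twist":0},{"gripper":0.58,"delta_pos":[0.078,0,-0.154],"twist":0},{"gripper":0.58,"delta_pos":[0.099,0,-0.182],"twist":0},{"gripper":0.58,"delta_pos":[0.121,0,-0.208],"twist":0},{"gripper":0.58,"delta_pos":[0.145,0,-0.233],"twist":0},{"gripper":0.58,"delta_pos":[0.171,0,-0.256],"twist":0},{"gripper":0.58,"delta_pos":[0.198,0,-0.277],"twist":0},{"gripper":0.58,"delta_pos":[0.227,0,-0.298],"twist":0},{"gripper":0.58,"delta_pos":[0.256,0,-0.316],"twist":0},{"gripper":0.58,"delta_pos":[0.28,0,-0.328],"twist":0},{"gripper":0.58,"delta_pos":[0.28,0,-0.328],"twist":0},{"gripper":1,"delta_pos":[0.28,0,-0.328],"twist":0},{"gripper":1,"delta_pos":[0.28,0,-0.328],"twist":0},{"gripper":1,"delta_pos":[0.28,0,-0.328],"twist":0}]' 60
python3 - <<'E'
from h import *
plan()
s=snap('side');w=snap('wrist');cv2.imwrite('pics/s5.png',np.hstack([cv2.resize(s['pixels'][140:260,190:320],(400,369)),cv2.resize(w['pixels'],(400,369))]))
E
```

```text
time_s: 14.3
eef_pos: [0.5259, 0.0632, 0.151]
eef_rot: [0.923, -0.384, -0.0, -0.0]
wrist_force: [-0.6, 0.5, 2.0]
width: 0.191
grasp_force: 58.5
t 14.3 tcp [0.5259 0.0632 0.151 ] tooly az -135.1 w 0.191 gf 58.5 F [-0.6  0.5  2. ] q7 -2.45
```

View pics/s5.png

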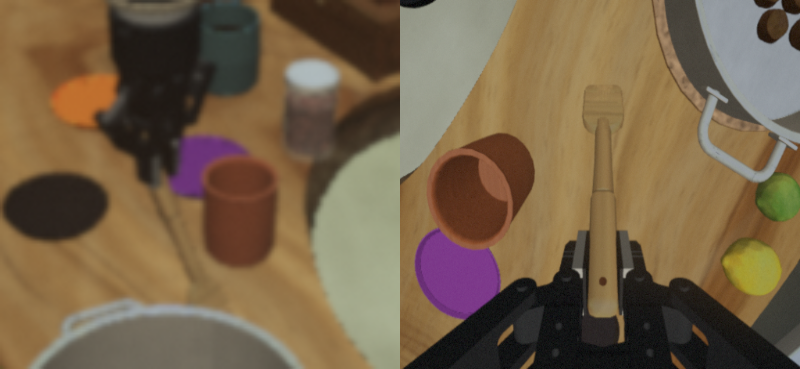

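The paddle now hangs tilted, blade down, with the fingers near the handle end. The wrist view has the blade tip at (603,86) and the side view at about (205,300). I'll compute the tip relative to the TCP.

```bash
cd .
python3 - <<'E'
from h import *
np.set_printoptions(precision=4,suppress=True)
s=snap('side');w=snap('wrist')
pw=((603-400)*512/400,86*384/369)
t=onz(w,*pw,.004);T,err=tri(w,pw,s,(190+205*130/400,140+302*120/369))
e=robot.observe()['eef_pos'];print('tip',t,T,err)
g=e+[0,0,.003];v=t-g;print('off',v,'len',np.linalg.norm(v),'elev',np.degrees(np.arcsin(-v[2]/np.linalg.norm(v))))
# handle end
print(proj(w,g-v/np.linalg.norm(v)*.03),'seen',(200*512/400,318*384/369))
E
```

```text
tip [0.5792 0.0084 0.004 ] [0.5708 0.0091 0.0472] 0.0172404572131411
off [ 0.0532 -0.0546 -0.1501] len 0.16836707686939348 elev 63.079788992136194
(np.float64(257.89864103893945), np.float64(317.8043405601493)) seen (256.0, 330.9268292682927)
```

```bash
cd .;
python3 -m pendant '[{"gripper":1,"delta_pos":[0,0,-0.1],"twist":0},{"gripper":1,"delta_pos":[0,0,-0.2],"twist":0},{"gripper":1,"delta_pos":[0,0,-0.3],"twist":0},{"gripper":1,"delta_pos":[0,0,-0.4],"twist":-0.22},{"gripper":1,"delta_pos":[0,0,-0.5],"twist":-0.44},{"gripper":1,"delta_pos":[0,0,-0.55],"twist":-0.67},{"gripper":1,"delta_pos":[0,0,-0.55],"twist":-0.89}]' 80 | tail -2
python3 -m pendant '[{"gripper":1,"delta_pos":[0,0,0],"twist":-0.22},{"gripper":1,"delta_pos":[0,0,0],"twist":-0.44},{"gripper":1,"delta_pos":[0,0,0],"twist":-0.67},{"gripper":1,"delta_pos":[0,0,0],"twist":-0.89}]'|tail -1
python3 -m pendant '[{"gripper":1,"delta_pos":[0,0,0],"twist":-0.22},{"gripper":1,"delta_pos":[0,0,0],"twist":-0.44},{"gripper":1,"delta_pos":[0,0,0],"twist":-0.67},{"gripper":1,"delta_pos":[0,0,0],"twist":-0.89}]'|tail -1
python3 -m pendant '[{"gripper":1,"delta_pos":[0,0,0],"twist":-0.22},{"gripper":1,"delta_pos":[0,0,0],"twist":-0.44},{"gripper":1,"delta_pos":[0,0,0],"twist":-0.67},{"gripper":1,"delta_pos":[0,0,0],"twist":-0.89}]'|tail -1
python3 -m pendant '[{"gripper":1,"delta_pos":[0,0,0],"twist":-0.22},{"gripper":1,"delta_pos":[0,0,0],"twist":-0.44},{"gripper":1,"delta_pos":[0,0,0],"twist":-0.67},{"gripper":1,"delta_pos":[0,0,0],"twist":-0.89}]'|tail -1
python3 -m pendant '[{"gripper":1,"delta_pos":[0,0,0],"twist":-0.22},{"gripper":1,"delta_pos":[0,0,0],"twist":-0.44},{"gripper":1,"delta_pos":[0,0,0],"twist":-0.67},{"gripper":1,"delta_pos":[0,0,0],"twist":-0.89},{"gripper":1,"delta_pos":[0,0,0],"twist":-0.89}]'|tail -1
python3 - <<'E'
from h import *
a=np.radians(108);d=np.array([np.cos(a),np.sin(a),0]);n=np.array([np.sin(a),-np.cos(a),0])
c=np.array([.517,-.169,0])
P=c+.012*d+.05*n-.076*d   # tip at far side
plan(tuple(P+[0,0,.32]),tuple(P+[0,0,.165]),yaw=18)
w=snap('wrist');g=cv2.cvtColor(w['pixels'],cv2.COLOR_BGR2GRAY);cv2.imwrite('pics/w3.png',cv2.resize(w['pixels'],(512,384)))
E
```

```text
width: 0.182
grasp_force: 81.4
grasp_force: 81.4
grasp_force: 81.4
grasp_force: 81.4
grasp_force: 81.4
grasp_force: 81.3
t 16.83 tcp [0.5257 0.0627 0.3156] tooly az 18.1 w 0.183 gf 81.3 F [-0.8  0.3 -1.1] q7 -0.0
(np.float64(0.5843299134547544), np.float64(-0.2144167673241425), np.float64(0.32)) -> [-0.939 -0.102 -0.015]
(np.float64(0.5843299134547544), np.float64(-0.2144167673241425), np.float64(0.165)) -> [-0.939 -0.101  0.502]
twist 0.004
```

```bash
cd .;
python3 -m pendant '[{"gripper":1,"delta_pos":[-0.12,-0.02,0],"twist":0},{"gripper":1,"delta_pos":[-0.24,-0.04,0],"twist":0},{"gripper":1,"delta_pos":[-0.36,-0.06,0],"twist":0},{"gripper":1,"delta_pos":[-0.48,-0.08,0],"twist":0},{"gripper":1,"delta_pos":[-0.6,-0.1,0],"twist":0},{"gripper":1,"delta_pos":[-0.72,-0.1,0],"twist":0},{"gripper":1,"delta_pos":[-0.84,-0.1,0],"twist":0},{"gripper":1,"delta_pos":[-0.94,-0.1,0],"twist":0},{"gripper":1,"delta_pos":[-0.94,-0.1,0],"twist":0},{"gripper":1,"delta_pos":[-0.94,-0.1,0],"twist":0}]' | tail -2
python3 - <<'E'
from h import *
plan((.5843,-.2144,.165))
e=robot.observe()['eef_pos']
w=snap('wrist');a=np.radians(108);d=np.array([np.cos(a),np.sin(a),0])
tip=e+.076*d-[0,0,.147];p=proj(w,tip);print('expected tip px',p)
hsv=cv2.cvtColor(w['pixels'],cv2.COLOR_BGR2HSV);u=int(p[0])
for v in range(int(p[1])-40,int(p[1])+60,6): print(v,hsv[v,u],end=' ')
# nuts
m=((hsv[...,1]>90)&(hsv[...,2]<110)&(hsv[...,2]>20)).astype(np.uint8)
k,l,st,ce=cv2.connectedComponentsWithStats(m)
print()
for i in range(1,k):
    if 60<st[i,4]<4000: print(st[i],ce[i].round(),onz(w,*ce[i],.025).round(3))
E
```

```text
width: 0.184
grasp_force: 81.4
t 17.72 tcp [ 0.5835 -0.2167  0.3151] tooly az 17.4 w 0.184 gf 81.4 F [-0.   1.1 -0.5] q7 0.5
(0.5843, -0.2144, 0.165) -> [0.006 0.005 0.5  ]
expected tip px (np.float64(259.33599462052086), np.float64(91.74007385502593))
51 [108  19 161] 57 [106  18 160] 63 [104  21 160] 69 [108  19 162] 75 [106  20 162] 81 [105  19 158] 87 [106  21 160] 93 [ 16 113 133] 99 [ 17 109 122] 105 [ 17 120 128] 111 [ 17 117 126] 117 [ 17 118 127] 123 [ 17 119 120] 129 [ 17 110 121] 135 [ 17 116 121] 141 [ 17 114 123] 147 [ 17 115 120] 
[119   0  25  21 239] [127.   7.] [ 0.379 -0.098  0.025]
[202  66  17  18 167] [210.  74.] [ 0.496 -0.144  0.025]
[176  76  17  19 200] [184.  85.] [ 0.467 -0.165  0.025]
[218  83  17  18 165] [226.  92.] [ 0.52  -0.158  0.025]
[196  92  16  18 162] [204. 101.] [ 0.496 -0.177  0.025]
[172 100  15  18 167] [179. 108.] [ 0.468 -0.195  0.025]
[216 109  19  17 164] [226. 117.] [ 0.528 -0.189  0.025]
[190 118  16  16 111] [197. 125.] [ 0.496 -0.209  0.025]
[495 125  17  39 386] [505. 144.] [ 0.9   -0.106  0.025]
[ 246  127   41  229 1264] [270. 237.] [ 0.635 -0.334  0.025]
[ 232  204   42  158 1618] [246. 309.] [ 0.638 -0.462  0.025]
[  3 250 224 134 413] [127. 311.] [ 0.459 -0.525  0.025]
[293 250  17  16 130] [301. 257.] [ 0.689 -0.35   0.025]
[ 297  267  143   69 1367] [357. 294.] [ 0.794 -0.384  0.025]
[254 287  11  10  89] [259. 291.] [ 0.648 -0.425  0.025]
[124 337  23  24  85] [135. 348.] [ 0.484 -0.595  0.025]
[373 337  21  23 153] [381. 347.] [ 0.874 -0.469  0.025]
[154 366  22  18  65] [168. 374.] [ 0.548 -0.633  0.025]
[346 366  19  18 141] [353. 376.] [ 0.854 -0.543  0.025]
```

The tip is exactly where expected (row 92) and the nuts match the top view. I'll descend on the clear far side and stir the first turn.

```bash
cd .;
python3 -m pendant '[{"gripper":1,"delta_pos":[0.006,0.005,0.1],"twist":0},{"gripper":1,"delta_pos":[0.006,0.005,0.2],"twist":0},{"gripper":1,"delta_pos":[0.006,0.005,0.3],"twist":0},{"gripper":1,"delta_pos":[0.006,0.005,0.4],"twist":0},{"gripper":1,"delta_pos":[0.006,0.005,0.47],"twist":0},{"gripper":1,"delta_pos":[0.006,0.005,0.5],"twist":0},{"gripper":1,"delta_pos":[0.006,0.005,0.5],"twist":0}]'
python3 -m pendant '[{"gripper":1,"delta_pos":[0.041,-0.008,0],"twist":0},{"gripper":1,"delta_pos":[0.078,-0.032,0],"twist":0},{"gripper":1,"delta_pos":[0.108,-0.069,0],"twist":0},{"gripper":1,"delta_pos":[0.126,-0.115,0],"twist":0},{"gripper":1,"delta_pos":[0.133,-0.167,0],"twist":0},{"gripper":1,"delta_pos":[0.126,-0.219,0],"twist":0},{"gripper":1,"delta_pos":[0.108,-0.265,0],"twist":0},{"gripper":1,"delta_pos":[0.078,-0.302,0],"twist":0},{"gripper":1,"delta_pos":[0.041,-0.326,0],"twist":0},{"gripper":1,"delta_pos":[0,-0.334,0],"twist":0},{"gripper":1,"delta_pos":[-0.041,-0.326,0],"twist":0},{"gripper":1,"delta_pos":[-0.078,-0.302,0],"twist":0},{"gripper":1,"delta_pos":[-0.108,-0.265,0],"twist":0},{"gripper":1,"delta_pos":[-0.126,-0.219,0],"twist":0},{"gripper":1,"delta_pos":[-0.133,-0.167,0],"twist":0},{"gripper":1,"delta_pos":[-0.126,-0.115,0],"twist":0},{"gripper":1,"delta_pos":[-0.108,-0.069,0],"twist":0},{"gripper":1,"delta_pos":[-0.078,-0.032,0],"twist":0},{"gripper":1,"delta_pos":[-0.041,-0.008,0],"twist":0},{"gripper":1,"delta_pos":[0,0,0],"twist":0}]'
python3 - <<'E'
from h import *
plan((.5843,-.2144,.165))
w=snap('top')
hsv=cv2.cvtColor(w['pixels'],cv2.COLOR_BGR2HSV)
m=((hsv[...,1]>90)&(hsv[...,2]<110)&(hsv[...,2]>20)).astype(np.uint8)
k,l,st,ce=cv2.connectedComponentsWithStats(m)
for i in range(1,k):
    p=onz(w,*ce[i],.025)
    if np.hypot(p[0]-.517,p[1]+.169)<.09 and st[i,4]>8: print(st[i],p.round(3))
E
```

```text
time_s: 18.35
eef_pos: [0.5843, -0.2116, 0.1651]
eef_rot: [0.589, 0.808, -0.0, -0.001]
wrist_force: [0.2, -0.0, -0.8]
width: 0.182
grasp_force: 81.4
time_s: 20.02
eef_pos: [0.585, -0.2108, 0.166]
eef_rot: [0.589, 0.808, 0.0, -0.0]
wrist_force: [-0.7, 0.3, -0.5]
width: 0.182
grasp_force: 81.8
t 20.02 tcp [ 0.585  -0.2108  0.166 ] tooly az 17.9 w 0.182 gf 81.8 F [-0.7  0.3 -0.5] q7 0.46
(0.5843, -0.2144, 0.165) -> [-0.011 -0.006  0.003]
[324 190   5   4  12] [ 0.596 -0.146  0.025]
[341 204  13  15  95] [ 0.523 -0.214  0.025]
[327 210   6   6  26] [ 0.521 -0.156  0.025]
[339 223   6   6  30] [ 0.472 -0.196  0.025]
[348 224   6   6  29] [ 0.471 -0.229  0.025]
```

Nuts are moving and the forces are low. Second (smaller) and third turns follow.

```bash
cd .;
python3 -m pendant '[{"gripper":1,"delta_pos":[0,-0.06,0],"twist":0},{"gripper":1,"delta_pos":[0.031,-0.086,0],"twist":0},{"gripper":1,"delta_pos":[0.059,-0.098,0],"twist":0},{"gripper":1,"delta_pos":[0.095,-0.141,0],"twist":0},{"gripper":1,"delta_pos":[0.1,-0.167,0],"twist":0},{"gripper":1,"delta_pos":[0.095,-0.193,0],"twist":0},{"gripper":1,"delta_pos":[0.081,-0.217,0],"twist":0},{"gripper":1,"delta_pos":[0.059,-0.236,0],"twist":0},{"gripper":1,"delta_pos":[0.031,-0.248,0],"twist":0},{"gripper":1,"delta_pos":[0,-0.252,0],"twist":0},{"gripper":1,"delta_pos":[-0.031,-0.248,0],"twist":0},{"gripper":1,"delta_pos":[-0.059,-0.236,0],"twist":0},{"gripper":1,"delta_pos":[-0.081,-0.217,0],"twist":0},{"gripper":1,"delta_pos":[-0.095,-0.193,0],"twist":0},{"gripper":1,"delta_pos":[-0.1,-0.167,0],"twist":0},{"gripper":1,"delta_pos":[-0.095,-0.141,0],"twist":0},{"gripper":1,"delta_pos":[-0.081,-0.117,0],"twist":0},{"gripper":1,"delta_pos":[-0.059,-0.08,0],"twist":0},{"gripper":1,"delta_pos":[-0.031,-0.04,0],"twist":0},{"gripper":1,"delta_pos":[0,0,0],"twist":0}]'
python3 -m pendant '[{"gripper":1,"delta_pos":[0.041,-0.008,0],"twist":0},{"gripper":1,"delta_pos":[0.078,-0.032,0],"twist":0},{"gripper":1,"delta_pos":[0.108,-0.069,0],"twist":0},{"gripper":1,"delta_pos":[0.126,-0.115,0],"twist":0},{"gripper":1,"delta_pos":[0.133,-0.167,0],"twist":0},{"gripper":1,"delta_pos":[0.126,-0.219,0],"twist":0},{"gripper":1,"delta_pos":[0.108,-0.265,0],"twist":0},{"gripper":1,"delta_pos":[0.078,-0.302,0],"twist":0},{"gripper":1,"delta_pos":[0.041,-0.326,0],"twist":0},{"gripper":1,"delta_pos":[0,-0.334,0],"twist":0},{"gripper":1,"delta_pos":[-0.041,-0.326,0],"twist":0},{"gripper":1,"delta_pos":[-0.078,-0.302,0],"twist":0},{"gripper":1,"delta_pos":[-0.108,-0.265,0],"twist":0},{"gripper":1,"delta_pos":[-0.126,-0.219,0],"twist":0},{"gripper":1,"delta_pos":[-0.133,-0.167,0],"twist":0},{"gripper":1,"delta_pos":[-0.126,-0.115,0],"twist":0},{"gripper":1,"delta_pos":[-0.108,-0.069,0],"twist":0},{"gripper":1,"delta_pos":[-0.078,-0.032,0],"twist":0},{"gripper":1,"delta_pos":[-0.041,-0.008,0],"twist":0},{"gripper":1,"delta_pos":[0,0,0],"twist":0}]' | tail -3
python3 - <<'E'
from h import *
plan((.5843,-.2144,.165))
for n in('top','wrist'):
    w=snap(n)
    hsv=cv2.cvtColor(w['pixels'],cv2.COLOR_BGR2HSV)
    m=((hsv[...,1]>90)&(hsv[...,2]<110)&(hsv[...,2]>20)).astype(np.uint8)
    k,l,st,ce=cv2.connectedComponentsWithStats(m);print(n)
    for i in range(1,k):
        p=onz(w,*ce[i],.025)
        if np.hypot(p[0]-.517,p[1]+.169)<.12 and st[i,4]>8: print(st[i],p.round(3))
E
```

```text
time_s: 21.73
eef_pos: [0.5858, -0.2113, 0.1662]
eef_rot: [0.589, 0.808, 0.0, 0.0]
wrist_force: [-0.4, -0.9, -0.7]
width: 0.18
grasp_force: 82.2
wrist_force: [0.9, -0.0, -0.6]
width: 0.18
grasp_force: 82.2
t 23.4 tcp [ 0.5862 -0.2109  0.1659] tooly az 17.9 w 0.18 gf 82.2 F [ 0.9 -0.  -0.6] q7 0.46
(0.5843, -0.2144, 0.165) -> [-0.009 -0.01   0.003]
top
[340 199  13  17  91] [ 0.539 -0.214  0.025]
[310 202   6   6  30] [ 0.549 -0.096  0.025]
[339 213   6   6  28] [ 0.509 -0.198  0.025]
[310 215   7   6  32] [ 0.502 -0.096  0.025]
[347 221   6   6  30] [ 0.48  -0.227  0.025]
wrist
[177   6  34  34 836] [ 0.496 -0.1    0.025]
[239  27  31  34 756] [ 0.546 -0.101  0.025]
[246 122  26  76 360] [ 0.582 -0.196  0.025]
[249 126   3  11  18] [ 0.564 -0.169  0.025]
[168 134  21  24 205] [ 0.509 -0.198  0.025]
[167 140   6   6  13] [ 0.5   -0.199  0.025]
[165 143  10  12  33] [ 0.501 -0.205  0.025]
[124 154  25  25 404] [ 0.477 -0.229  0.025]
[204 157  14  26 161] [ 0.541 -0.211  0.025]
[219 157  27  24 349] [ 0.559 -0.204  0.025]
[189 164  15  18  75] [ 0.528 -0.219  0.025]
[166 169  24  24 340] [ 0.515 -0.231  0.025]
```

All seven nuts are still in the pot and have moved. One short extra pass will shift the nut still near an original spot, then I lift out.

```bash
cd .;
python3 -m pendant '[{"gripper":1,"delta_pos":[-0.04,-0.02,0],"twist":0},{"gripper":1,"delta_pos":[-0.08,-0.05,0],"twist":0},{"gripper":1,"delta_pos":[-0.11,-0.1,0],"twist":0},{"gripper":1,"delta_pos":[-0.12,-0.15,0],"twist":0},{"gripper":1,"delta_pos":[-0.12,-0.2,0],"twist":0},{"gripper":1,"delta_pos":[-0.12,-0.25,0],"twist":0},{"gripper":1,"delta_pos":[-0.12,-0.3,0],"twist":0},{"gripper":1,"delta_pos":[-0.07,-0.3,0],"twist":0},{"gripper":1,"delta_pos":[-0.02,-0.29,0],"twist":0},{"gripper":1,"delta_pos":[0.03,-0.26,0],"twist":0},{"gripper":1,"delta_pos":[0.05,-0.21,0],"twist":0},{"gripper":1,"delta_pos":[0.04,-0.16,0],"twist":0},{"gripper":1,"delta_pos":[0.04,-0.16,-0.1],"twist":0},{"gripper":1,"delta_pos":[0.04,-0.16,-0.2],"twist":0},{"gripper":1,"delta_pos":[0.04,-0.16,-0.3],"twist":0},{"gripper":1,"delta_pos":[0.04,-0.16,-0.4],"twist":0},{"gripper":1,"delta_pos":[0.04,-0.16,-0.5],"twist":0},{"gripper":1,"delta_pos":[0.04,-0.16,-0.55],"twist":0},{"gripper":1,"delta_pos":[0.04,-0.16,-0.55],"twist":0}]'
python3 - <<'E'
from h import *
# rest: final d=115deg, blade middle over rest centre; tip = rest+.03 d
a=np.radians(115);d=np.array([np.cos(a),np.sin(a),0]);c=np.array([.420,.216,0])
tip=c+.03*d;P=tip-.076*d
print('tip',tip,'flat grip',tip-.17*d)
plan(tuple(P+[0,0,.33]),yaw=25)
w=snap('wrist');e=robot.observe()['eef_pos'];a=np.radians(108);d=np.array([np.cos(a),np.sin(a),0])
p=proj(w,e+.076*d-[0,0,.147]);print(p)
hsv=cv2.cvtColor(w['pixels'],cv2.COLOR_BGR2HSV)
print([(v,*hsv[v,int(p[0])]) for v in range(int(p[1])-24,int(p[1])+25,4)])
m=((hsv[...,1]>90)&(hsv[...,2]<110)&(hsv[...,2]>20)).astype(np.uint8)
k,l,st,ce=cv2.connectedComponentsWithStats(m)
for i in range(1,k):
        p=onz(w,*ce[i],.025)
        if np.hypot(p[0]-.517,p[1]+.169)<.12 and st[i,4]>30: print(st[i],p.round(3))
E
```

```text
time_s: 25.08
eef_pos: [0.5363, -0.2161, 0.3351]
eef_rot: [0.589, 0.808, 0.001, 0.003]
wrist_force: [0.3, -0.3, -0.7]
width: 0.18
grasp_force: 82.2
tip [0.40732145 0.24318923 0.        ] flat grip [0.47916656 0.08911691 0.        ]
t 25.08 tcp [ 0.5363 -0.2161  0.3351] tooly az 17.8 w 0.18 gf 82.2 F [ 0.3 -0.3 -0.7] q7 0.53
(np.float64(0.43944044004007216), np.float64(0.1743098417963141), np.float64(0.33)) -> [1.338 0.091 0.013]
twist -0.251
(np.float64(258.14299087574705), np.float64(90.54151254824679))
[(66, np.uint8(103), np.uint8(19), np.uint8(161)), (70, np.uint8(107), np.uint8(14), np.uint8(161)), (74, np.uint8(105), np.uint8(19), np.uint8(162)), (78, np.uint8(101), np.uint8(13), np.uint8(157)), (82, np.uint8(18), np.uint8(121), np.uint8(139)), (86, np.uint8(16), np.uint8(111), np.uint8(135)), (90, np.uint8(17), np.uint8(116), np.uint8(136)), (94, np.uint8(18), np.uint8(117), np.uint8(140)), (98, np.uint8(17), np.uint8(118), np.uint8(128)), (102, np.uint8(16), np.uint8(113), np.uint8(135)), (106, np.uint8(17), np.uint8(122), np.uint8(136)), (110, np.uint8(18), np.uint8(118), np.uint8(121)), (114, np.uint8(18), np.uint8(119), np.uint8(120))]
[237  53  18  19 213] [ 0.486 -0.115  0.025]
[285  59  18  19 249] [ 0.548 -0.103  0.025]
[201  87  16  17 162] [ 0.451 -0.17   0.025]
[204 125  15  16 149] [ 0.469 -0.217  0.025]
[234 138  17  24 189] [ 0.517 -0.228  0.025]
[245 181  16  18  61] [ 0.542 -0.282  0.025]
```

```bash
cd .;
python3 -m pendant '[{"gripper":1,"delta_pos":[0.12,0.008,0],"twist":0},{"gripper":1,"delta_pos":[0.24,0.016,0],"twist":-0.06},{"gripper":1,"delta_pos":[0.36,0.024,0],"twist":-0.12},{"gripper":1,"delta_pos":[0.48,0.03,0],"twist":-0.18},{"gripper":1,"delta_pos":[0.6,0.04,0],"twist":-0.25},{"gripper":1,"delta_pos":[0.72,0.05,0],"twist":-0.25},{"gripper":1,"delta_pos":[0.84,0.06,0],"twist":-0.25},{"gripper":1,"delta_pos":[0.96,0.08,0],"twist":-0.25},{"gripper":1,"delta_pos":[0.96,0.08,0],"twist":-0.25},{"gripper":1,"delta_pos":[0.96,0.08,0],"twist":-0.25}]' | tail -1
python3 - <<'E'
from h import *
a=np.radians(115);d=np.array([np.cos(a),np.sin(a),0]);c=np.array([.420,.216,0])
tip=c+.052*d;P=tip-.077*d
plan(tuple(P+[0,0,.335]),tuple(P+[0,0,.175]),yaw=25)
w=snap('top')
hsv=cv2.cvtColor(w['pixels'],cv2.COLOR_BGR2HSV)
m=((hsv[...,1]>90)&(hsv[...,2]<110)&(hsv[...,2]>20)).astype(np.uint8)
k,l,st,ce=cv2.connectedComponentsWithStats(m)
for i in range(1,k):
        p=onz(w,*ce[i],.025)
        if np.hypot(p[0]-.517,p[1]+.169)<.12 and st[i,4]>8: print(st[i],p.round(3))
E
```

```text
grasp_force: 82.2
t 25.97 tcp [0.4688 0.0675 0.3302] tooly az 25.3 w 0.184 gf 82.2 F [ 0.5 -1.3 -0.5] q7 0.1
(np.float64(0.43056545654351747), np.float64(0.19334230532408375), np.float64(0.335)) -> [ 0.434  0.064 -0.016]
(np.float64(0.43056545654351747), np.float64(0.19334230532408375), np.float64(0.175)) -> [0.434 0.065 0.517]
twist 0.009
[340 199  13  17  87] [ 0.538 -0.214  0.025]
[344 224   6   6  28] [ 0.47  -0.215  0.025]
[332 228   6   7  30] [ 0.453 -0.17   0.025]
```

```bash
cd .;
python3 -m pendant '[{"gripper":1,"delta_pos":[0.12,0.02,0],"twist":0},{"gripper":1,"delta_pos":[0.24,0.04,0],"twist":0},{"gripper":1,"delta_pos":[0.36,0.055,0],"twist":0},{"gripper":1,"delta_pos":[0.434,0.064,0.05],"twist":0},{"gripper":1,"delta_pos":[0.434,0.064,0.15],"twist":0},{"gripper":1,"delta_pos":[0.434,0.064,0.25],"twist":0},{"gripper":1,"delta_pos":[0.434,0.064,0.35],"twist":0},{"gripper":1,"delta_pos":[0.434,0.064,0.43],"twist":0},{"gripper":1,"delta_pos":[0.434,0.064,0.48],"twist":0},{"gripper":1,"delta_pos":[0.434,0.064,0.48],"twist":0}]' 25 | tail -1
python3 - <<'E'
from h import *
a=np.radians(115);d=np.array([np.cos(a),np.sin(a),0]);c=np.array([.420,.216,0])
tip=c+.052*d;P=tip-.077*d
plan(tuple(P+[0,0,.160]),yaw=25)
w=snap('wrist');hsv=cv2.cvtColor(w['pixels'],cv2.COLOR_BGR2HSV)
# columns near the paddle: blade against dark dish
col=258
print([(v,int(hsv[v,col,1]),int(hsv[v,col,2])) for v in range(40,150,4)])
e=robot.observe()['eef_pos'];print(proj(w,e+.076*d-[0,0,.147]))
m=(w['pixels'].max(2)<75).astype(np.uint8)
k,l,st,ce=cv2.connectedComponentsWithStats(m)
for i in range(1,k):
    if st[i,4]>500: print(st[i],ce[i].round(),onz(w,*ce[i],.01).round(3))
for q in((.420,.216,.01),tuple(tip+[0,0,.012])):print(proj(w,q))
E
```

```text
grasp_force: 82.1
t 26.85 tcp [0.4311 0.1889 0.1837] tooly az 24.9 w 0.18 gf 82.1 F [ 0.3 -1.  -0.8] q7 -0.31
(np.float64(0.43056545654351747), np.float64(0.19334230532408375), np.float64(0.16)) -> [0.014 0.005 0.079]
twist -0.005
[(40, 126, 172), (44, 126, 170), (48, 122, 171), (52, 124, 173), (56, 125, 173), (60, 125, 174), (64, 128, 175), (68, 124, 173), (72, 128, 172), (76, 126, 166), (80, 125, 159), (84, 124, 161), (88, 118, 164), (92, 122, 165), (96, 130, 153), (100, 124, 150), (104, 123, 151), (108, 124, 148), (112, 123, 145), (116, 124, 140), (120, 126, 144), (124, 127, 147), (128, 122, 146), (132, 127, 147), (136, 126, 148), (140, 127, 143), (144, 125, 147), (148, 130, 143)]
(np.float64(262.07732259902866), np.float64(91.12758187091923))
[   0   50   51  183 7692] [ 23. 136.] [0.201 0.122 0.01 ]
[ 269   82   53  112 3788] [294. 142.] [0.448 0.229 0.01 ]
[ 204   87   44  105 2815] [226. 143.] [0.389 0.2   0.01 ]
[    4   240   508   144 35244] [279. 339.] [0.537 0.011 0.01 ]
(np.float64(262.35453053697677), np.float64(141.6984148343232))
(np.float64(262.3399920968806), np.float64(85.4160658110377))
```

```bash
cd .;
python3 -m pendant '[{"gripper":0.6,"delta_pos":[0,0.005,0.04],"twist":0},{"gripper":0.6,"delta_pos":[0,0.005,0.08],"twist":0},{"gripper":0.6,"delta_pos":[-0.034,0.005,0.1],"twist":0},{"gripper":0.6,"delta_pos":[-0.068,0.005,0.12],"twist":0},{"gripper":0.6,"delta_pos":[-0.105,0.005,0.15],"twist":0},{"gripper":0.6,"delta_pos":[-0.143,0.005,0.183],"twist":0},{"gripper":0.6,"delta_pos":[-0.175,0.005,0.22],"twist":0},{"gripper":0.6,"delta_pos":[-0.207,0.005,0.26],"twist":0}]' 20
python3 -m pendant '[{"gripper":0.6,"delta_pos":[-0.025,0,0.043],"twist":0},{"gripper":0.6,"delta_pos":[-0.05,0,0.087],"twist":0},{"gripper":0.6,"delta_pos":[-0.068,0,0.132],"twist":0},{"gripper":0.6,"delta_pos":[-0.083,0,0.178],"twist":0},{"gripper":0.6,"delta_pos":[-0.09,0,0.213],"twist":0},{"gripper":0.6,"delta_pos":[-0.096,0,0.247],"twist":0},{"gripper":0.6,"delta_pos":[-0.1,0,0.28],"twist":0},{"gripper":0.6,"delta_pos":[-0.1,0,0.28],"twist":0}]'
python3 - <<'E'
from h import *
plan()
for n in('wrist','side'):
    w=snap(n);cv2.imwrite(f'pics/end_{n}.png',w['pixels'])
a=np.radians(115);d=np.array([np.cos(a),np.sin(a),0]);c=np.array([.420,.216,0])
w=snap('wrist');hsv=cv2.cvtColor(w['pixels'],cv2.COLOR_BGR2HSV)
e=robot.observe()['eef_pos']
for s in np.arange(.02,.25,.01):
    q=e+s*d;q[2]=.014;p=proj(w,q);u,v=map(int,p)
    print(round(s,2),round(float((q[:2]-c[:2])@d[:2]),3),(u,v),[int(hsv[v,u+k,2]) for k in(-60,-45,-30,-20,-10,0,10,20,30,45,60)] if 0<=v<384 else '')
E
```

```text
time_s: 27.57
eef_pos: [0.4622, 0.1329, 0.1098]
eef_rot: [0.539, 0.842, 0.0, 0.002]
wrist_force: [1.6, -4.4, 5.2]
width: 0.205
grasp_force: 28.5
time_s: 28.23
eef_pos: [0.4731, 0.1072, 0.0241]
eef_rot: [0.538, 0.843, -0.001, -0.0]
wrist_force: [1.1, -1.1, 1.9]
width: 0.199
grasp_force: 28.1
t 28.23 tcp [0.4731 0.1072 0.0241] tooly az 24.9 w 0.199 gf 28.1 F [ 1.1 -1.1  1.9] q7 -0.3
0.02 -0.1 (260, 209) [149, 154, 152, 115, 133, 140, 149, 149, 153, 153, 153]
0.03 -0.09 (260, 190) [155, 149, 144, 117, 138, 138, 147, 141, 156, 152, 155]
0.04 -0.08 (260, 171) [147, 145, 140, 148, 138, 144, 141, 159, 157, 150, 150]
0.05 -0.07 (260, 150) [150, 144, 138, 145, 137, 142, 140, 159, 153, 150, 153]
0.06 -0.06 (260, 129) [149, 137, 148, 151, 139, 143, 141, 155, 151, 150, 150]
0.07 -0.05 (260, 107) [149, 51, 53, 57, 136, 142, 138, 54, 52, 71, 145]
0.08 -0.04 (260, 84) [46, 44, 48, 47, 136, 141, 140, 49, 48, 48, 47]
0.09 -0.03 (260, 60) [39, 44, 42, 47, 133, 139, 141, 46, 48, 43, 42]
0.1 -0.02 (260, 36) [43, 43, 45, 46, 139, 140, 135, 42, 44, 45, 40]
0.11 -0.01 (260, 11) [43, 44, 43, 83, 137, 138, 129, 56, 39, 45, 41]
0.12 0.0 (260, -14) 
0.13 0.01 (260, -40) 
0.14 0.02 (260, -67) 
0.15 0.03 (260, -95) 
0.16 0.04 (260, -123) 
0.17 0.05 (260, -151) 
0.18 0.06 (260, -179) 
0.19 0.07 (260, -207) 
0.2 0.08 (260, -234) 
0.21 0.09 (260, -260) 
0.22 0.1 (260, -284) 
0.23 0.11 (260, -306) 
0.24 0.12 (260, -323)
```

The blade shoulder starts near the dish centre and the tip lies at about +50 mm, so the blade is inside the dish as planned. I'll release gently and retreat.

```bash
cd .;
python3 -m pendant '[{"gripper":0.6,"delta_pos":[0,0,0.01],"twist":0},{"gripper":0.58,"delta_pos":[0,0,0.01],"twist":0},{"gripper":0.56,"delta_pos":[0,0,0.01],"twist":0},{"gripper":0.5,"delta_pos":[0,0,0.01],"twist":0},{"gripper":0.3,"delta_pos":[0,0,0.01],"twist":0},{"gripper":0,"delta_pos":[0,0,0.01],"twist":0},{"gripper":-0.5,"delta_pos":[0,0,0.01],"twist":0},{"gripper":-0.5,"delta_pos":[0,0,0.01],"twist":0},{"gripper":-0.5,"delta_pos":[0,0,-0.05],"twist":0},{"gripper":-0.5,"delta_pos":[0,0,-0.15],"twist":0},{"gripper":-0.5,"delta_pos":[0,0,-0.25],"twist":0},{"gripper":-0.5,"delta_pos":[0,0,-0.35],"twist":0},{"gripper":-0.5,"delta_pos":[-0.1,0,-0.45],"twist":0},{"gripper":-0.5,"delta_pos":[-0.2,0,-0.55],"twist":0},{"gripper":-0.5,"delta_pos":[-0.3,0,-0.65],"twist":0},{"gripper":-0.5,"delta_pos":[-0.3,0,-0.7],"twist":0},{"gripper":-0.5,"delta_pos":[-0.3,0,-0.7],"twist":0}]'
python3 - <<'E'
from h import *
plan()
a=np.radians(115);d=np.array([np.cos(a),np.sin(a),0]);n=np.array([d[1],-d[0],0]);c=np.array([.420,.216,0])
w=snap('wrist');hsv=cv2.cvtColor(w['pixels'],cv2.COLOR_BGR2HSV)
for s in np.arange(-.16,.071,.01):
    r=[]
    for k in np.arange(-.04,.041,.01):
        p=proj(w,c+s*d+k*n+[0,0,.014]);u,v=map(int,p);r.append(int(hsv[v,u,2]) if 0<=v<384 and 0<=u<512 else -1)
    print(round(s,2),r)
t=snap('top');hsv=cv2.cvtColor(t['pixels'],cv2.COLOR_BGR2HSV)
m=((hsv[...,1]>90)&(hsv[...,2]<110)&(hsv[...,2]>20)).astype(np.uint8)
k,l,st,ce=cv2.connectedComponentsWithStats(m)
for i in range(1,k):
        p=onz(t,*ce[i],.025)
        if np.hypot(p[0]-.517,p[1]+.169)<.12 and st[i,4]>8: print(st[i],p.round(3))
# pot moved? compare with initial picture
b=cv2.imread('pics/top0.png').astype(int);D=np.abs(b-t['pixels']).max(2)
print('pot rim diff',(D[172:250,293:382]>40).sum(),'jar/mug diff',(D[140:210,130:230]>40).sum(),'crock diff',(D[170:206,232:262]>40).sum())
E
```

```text
time_s: 29.8
eef_pos: [0.513, 0.0254, 0.2387]
eef_rot: [0.539, 0.842, 0.002, 0.003]
wrist_force: [0.3, 0.5, -0.3]
width: 0.751
grasp_force: 0.0
t 29.8 tcp [0.513  0.0254 0.2387] tooly az 24.7 w 0.751 gf 0.0 F [ 0.3  0.5 -0.3] q7 0.09
-0.16 [147, 152, 153, 144, 137, 148, 133, 148, 149]
-0.15 [142, 149, 149, 142, 134, 150, 144, 147, 149]
-0.14 [143, 151, 146, 145, 128, 132, 142, 147, 148]
-0.13 [141, 151, 150, 142, 130, 131, 149, 149, 149]
-0.12 [143, 147, 151, 141, 130, 133, 146, 145, 148]
-0.11 [145, 146, 146, 138, 130, 131, 147, 142, 145]
-0.1 [143, 141, 141, 139, 128, 132, 147, 145, 147]
-0.09 [143, 142, 139, 131, 129, 138, 142, 143, 148]
-0.08 [142, 143, 137, 130, 128, 139, 143, 141, 148]
-0.07 [138, 146, 136, 138, 130, 112, 144, 141, 145]
-0.06 [143, 142, 130, 144, 130, 119, 142, 138, 144]
-0.05 [143, 141, 39, 43, 129, 92, 38, 139, 144]
-0.04 [-1, -1, -1, -1, -1, -1, -1, -1, -1]
-0.03 [-1, -1, -1, -1, -1, -1, -1, -1, -1]
-0.02 [-1, -1, -1, -1, -1, -1, -1, -1, -1]
-0.01 [-1, -1, -1, -1, -1, -1, -1, -1, -1]
0.0 [-1, -1, -1, -1, -1, -1, -1, -1, -1]
0.01 [-1, -1, -1, -1, -1, -1, -1, -1, -1]
0.02 [-1, -1, -1, -1, -1, -1, -1, -1, -1]
0.03 [-1, -1, -1, -1, -1, -1, -1, -1, -1]
0.04 [-1, -1, -1, -1, -1, -1, -1, -1, -1]
0.05 [-1, -1, -1, -1, -1, -1, -1, -1, -1]
0.06 [-1, -1, -1, -1, -1, -1, -1, -1, -1]
0.07 [-1, -1, -1, -1, -1, -1, -1, -1, -1]
[340 199  13  18  91] [ 0.539 -0.214  0.025]
pot rim diff 3924 jar/mug diff 0 crock diff 50
```

```bash
cd .;
python3 -m pendant '[{"gripper":-0.5,"delta_pos":[-0.1,-0.1,-0.1],"twist":0},{"gripper":-0.5,"delta_pos":[-0.2,-0.2,-0.1],"twist":0},{"gripper":-0.5,"delta_pos":[-0.3,-0.3,-0.1],"twist":0},{"gripper":-0.5,"delta_pos":[-0.4,-0.4,-0.1],"twist":0},{"gripper":-0.5,"delta_pos":[-0.5,-0.5,-0.1],"twist":0},{"gripper":-0.5,"delta_pos":[-0.6,-0.6,-0.1],"twist":0},{"gripper":-0.5,"delta_pos":[-0.7,-0.7,-0.1],"twist":0},{"gripper":-0.5,"delta_pos":[-0.8,-0.8,-0.1],"twist":0},{"gripper":-0.5,"delta_pos":[-0.9,-0.9,-0.1],"twist":0},{"gripper":-0.5,"delta_pos":[-1,-1,-0.1],"twist":0},{"gripper":-0.5,"delta_pos":[-1,-1,-0.1],"twist":0},{"gripper":-0.5,"delta_pos":[-1,-1,-0.1],"twist":0}]' | head -3
cat > chk.py <<'E'
from h import *
plan()
a=np.radians(115);d=np.array([np.cos(a),np.sin(a),0]);n=np.array([d[1],-d[0],0]);c=np.array([.420,.216,0])
t=snap('top');hsv=cv2.cvtColor(t['pixels'],cv2.COLOR_BGR2HSV)
for s in np.arange(-.16,.071,.01):
    r=[]
    for k in np.arange(-.04,.041,.01):
        p=proj(t,c+s*d+k*n+[0,0,.014]);r.append(int(hsv[round(p[1]),round(p[0]),2]))
    print(round(s,2),r)
m=((hsv[...,1]>90)&(hsv[...,2]<110)&(hsv[...,2]>20)).astype(np.uint8)
k,l,st,ce=cv2.connectedComponentsWithStats(m)
for i in range(1,k):
        p=onz(t,*ce[i],.025)
        if np.hypot(p[0]-.517,p[1]+.169)<.12 and st[i,4]>8: print(st[i],p.round(3))
b=cv2.imread('pics/top0.png').astype(int);D=np.abs(b-t['pixels']).max(2)
print('pot',(D[172:250,293:382]>40).sum(),'jar/mug',(D[140:210,130:230]>40).sum(),'crock',(D[170:206,232:262]>40).sum(),'fruit',(D[246:276,277:316]>40).sum())
E
python3 chk.py
```

```text
time_s: 30.9
eef_pos: [0.3628, -0.3744, 0.2631]
eef_rot: [0.54, 0.842, -0.001, -0.002]
t 30.9 tcp [ 0.3628 -0.3744  0.2631] tooly az 24.7 w 0.755 gf 0.0 F [-0.1  0.2 -0.4] q7 1.03
-0.16 [165, 170, 173, 161, 151, 157, 152, 169, 168]
-0.15 [166, 169, 170, 162, 149, 169, 159, 162, 167]
-0.14 [162, 170, 170, 164, 145, 172, 161, 167, 167]
-0.13 [163, 173, 171, 163, 134, 163, 166, 166, 166]
-0.12 [162, 170, 170, 158, 142, 160, 165, 166, 165]
-0.11 [164, 164, 168, 158, 143, 139, 168, 164, 167]
-0.1 [165, 163, 162, 158, 145, 155, 168, 162, 170]
-0.09 [161, 161, 158, 155, 144, 167, 164, 161, 169]
-0.08 [162, 161, 157, 155, 141, 170, 163, 162, 168]
-0.07 [162, 165, 157, 157, 148, 130, 168, 162, 163]
-0.06 [162, 162, 148, 168, 143, 126, 169, 160, 166]
-0.05 [160, 165, 126, 53, 149, 140, 89, 167, 165]
-0.04 [133, 48, 59, 61, 154, 167, 60, 59, 135]
-0.03 [65, 63, 63, 60, 158, 148, 61, 63, 58]
-0.02 [62, 64, 62, 61, 138, 109, 60, 60, 62]
-0.01 [62, 62, 63, 51, 145, 115, 56, 62, 62]
0.0 [63, 62, 61, 147, 153, 154, 146, 62, 64]
0.01 [64, 61, 48, 154, 148, 150, 157, 56, 62]
0.02 [63, 60, 60, 162, 153, 152, 169, 53, 61]
0.03 [59, 61, 55, 162, 168, 163, 149, 58, 61]
0.04 [94, 57, 55, 155, 164, 161, 156, 58, 56]
0.05 [160, 149, 51, 127, 170, 154, 101, 106, 161]
0.06 [153, 164, 168, 163, 132, 149, 147, 164, 160]
0.07 [154, 162, 166, 164, 169, 162, 162, 158, 157]
[340 199  13  17  88] [ 0.538 -0.214  0.025]
[312 202   6   6  29] [ 0.549 -0.102  0.025]
[316 218   6   7  30] [ 0.488 -0.114  0.025]
[344 224   6   6  29] [ 0.47  -0.215  0.025]
[332 228   6   7  30] [ 0.453 -0.17   0.025]
pot 1212 jar/mug 0 crock 29 fruit 0
```

Run:
```python
from h import *
b=cv2.imread('pics/top0.png');t=snap('top')['pixels'];D=np.abs(b.astype(int)-t).max(2)>40
print('left handle/rim',D[205:245,290:310].sum(),'far rim',D[172:184,310:360].sum())
ys,xs=np.where(D[172:250,293:382]);print(np.histogram(xs+293,[293,305,317,329,341,353,365,382])[0],np.histogram(ys+172,[172,184,196,208,220,232,250])[0])
g=lambda i:np.float32(cv2.cvtColor(i,cv2.COLOR_BGR2GRAY)[172:246,290:340])
print(cv2.phaseCorrelate(g(b)[:36,:],g(t)[:36,:]),cv2.phaseCorrelate(g(b)[30:74,:22],g(t)[30:74,:22]))
```

```text
left handle/rim 78 far rim 124
[ 75 121 182 291 280 108 152] [124 112 186 341 304 142]
((-1.4149161910410832, -1.0954787024829074), 0.5069782506095039) ((-0.521890795563813, 0.16719450365500776), 1.0980932928897715)
```

```bash
python3 -c "
from h import *
print(robot.finish_job())"
```

```text
the job is handed in; nothing more can be done
None
```

I handed the job in at about 31 s. The paddle was drawn out, laid down and retaken near the end of its handle. I then stirred about three times round, leaving all seven nuts moved and still in the pot, and the paddle lies with its blade on the dark dish. The pot may have shifted a few millimetres (image estimate), and I left it rather than risk nudging it; the jar, mug and fruit show no change.

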